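# Lock the organiser's upper tray with its pin

## Robot

A 7-joint arm with a two-finger parallel gripper is mounted at the origin on the work surface. World frame = base frame: x ahead of the robot, y to its left, z up, the work surface at z = 0. Lengths are in m, angles in rad, forces in N, time in s.
With the tool pointing down it reaches from about 0.425 to 0.95 m from the base axis. Payload 16.7 kg.
Tool frame: the origin (TCP) lies between the finger pads; the fingertips stand 22 mm ahead of it and the grasp point (between the pads) lies 3 mm ahead of it (manip.nose_length is the distance from the TCP to the fingertips, in m); z points along the fingers, y is the line along which they close (so a half turn about z gives the same grasp; the last joint's range is limited). The gripper opens to 94 mm and grips with 3 to 60 N. Pads are 16 mm wide; open, the fingers measure 119 mm over their backs; the gripper's body (75 mm by 177 mm) begins 78 mm behind the grasp point.
Start: joints at [-1.319, 0.426, 0.074, 1.606, -0.034, 1.111, -0.067], TCP at [0.264, 0.621, 0.227] pointing down, gripper open.
Joint ranges: [-2.85, 2.85], [-0.5, 2.14], [-1.23, 1.37], [0.21, 2.46], [-1.02, 4.16], [0.16, 2.05], [-2.73, 2.73]. Speed limits (rad/s): [1.89, 1.89, 2.39, 2.39, 3.01, 3.01, 3.01].

## Interface

Orientations are given as a rotation vector (axis times angle).
In Python, from bench import manip gives the robot as it stands.
- The arm moves only by the tool carry_out, never from a script. Its argument "commands" is text: rows parted by semicolons, each of 6 numbers parted by spaces: the shift along the tool's x, y, z in cm, then the turn, a rotation vector about the tool's x, y, z in rad. In form: x y z wx wy wz; .... A call has 1 to 12 rows; each row shifts and turns the commanded pose from where the row before left it, along the tool's axes as they then stand; what a row does not reach is not made up. A row lasts 1/10 s, in which the tool goes at most 50 mm and 8.59 degrees, less where a joint would pass 70% of its speed; a pose out of reach is approached as far as the arm can. A call with a gripper value outside its range is refused whole. "hand" is the opening, from -1 (shut) to 1 (fully open), so that 0 is half open, set as the call begins (left out, the last holds). The fingers move at their own pace and stop on an object; "force" is the grip in N (left out, the last holds). Time passes only in rows, so rows that do not move let the fingers close. It gives the time, the measured TCP pose, the force, the opening and the grip force at its end, in the units of the state.
- manip.get_obs(): the state, without advancing time (a new reading comes with each control period).
- manip.snapshot(name): name is "side" or "top" or "wrist"; returns a dict with "pixels" (384x512x3 uint8, red, green, blue), "mtx" (3x3 intrinsics, pixels), "origin" and "orientation" of the camera in the world; the wrist camera has in their place "T_tool_cam" (4x4, takes a point from camera to tool coordinates, whose origin is the TCP and whose axes are the flange's). Camera axes: x right, y down, z forward; pixel columns grow to the right and rows downward; lengths in m; the calibration is good to about 2 mm. The wrist camera is an equidistant fisheye: a pixel r from the principal point sees the ray r / f radians off the axis. A picture is of the moment at which its call begins: read the wrist's pose just before it. There is no depth.
- manip.hand_in(): hands the job in; it is judged then, once.
The state is a dict: "clock": time; "joint_positions": joint angles; "joint_vel": joint speeds; "tau": joint torques, N m; "position": TCP position; "orientation": TCP orientation; "wrist_force": force on the tool from outside, world axes, zero at the start; "ft_torque": the same for the moment, N m; "grip_width": finger opening in m; "grasp_force": force on a finger pad.
Only numpy, scipy, OpenCV 4.12 (cv2) and the standard library are available. Lean on these libraries where they do the work, as an engineer would, in place of code of your own. Each camera call takes 0.05 s, during which the arm holds its last target. There are 200 camera calls.

## Task

The upper tray of the clear cartridge organiser has been left sticking out towards the robot: push it fully back in to its stop, then push the loose T-handled steel pin along its guide trough, through the hole in the white block and the hole in the tray's side wall, until the handle rests against the block, so that the tray is locked. Leave the mug, the controller and the key tin where they are.

Things in the scene. Friction and masses are not known exactly. Their poses are not given: they have to be found in the camera images.
- organiser: Two-tier cartridge organiser, fixed. Origin: centre of the underside of its lower tier; its front faces its own -x (roughly the robot), z up. Lower tier: clear acrylic box 180 (x) x 190 (y) x 50 mm high. At its -y side stands a white block 56 (x) x 20 (y) mm, y = -91 to -111 mm, top at z = 97 mm, bored along y with a 21 mm hole, axis at x = -30, z = 74 mm; a guide trough leads to it.
- tray (a joint): Slide of the upper tray on the lower tier, in m: 0 = fully in at its stop (its hole in line with the block's hole), growing as the tray comes out along the organiser's -x, at most 0.08. It moves with light friction and stays where it is left.
- tray_front (a point): Middle of the top edge of the upper tray's front wall, on its outer face. The tray is an open clear acrylic box 180 (x) x 176 (y) mm with whitish rim, from 51 to 98 mm above the ledge, front wall 6 mm thick, with flat cartridges lying in it. Axes as the organiser's.
- tray_hole (a point): Centre of the 21 mm hole through the tray's -y side wall (6 mm thick), on the wall's outer face, at z = 74 mm. Moves with the tray; when the tray is fully in it lies 3 mm behind the block, on the line of the block's hole.
- block_mouth (a point): Centre of the block's hole on its outer (-y) face, z = 74 mm above the ledge, axes as the organiser's. Here ends the white guide trough, 32 mm wide, that runs out 114 mm along the organiser's -y: floor 8 mm below the hole's axis, 20 mm wide inside, rails' tops 3 mm below the axis.
- pin: Loose steel T-handled lock pin, 70 mm long, 90 g, lying in the trough. Its +y runs along the shaft to the tip, z up. Origin: on the shaft's axis at the handle's front face. Shaft 16 mm in diameter, 60 mm long, nose rounded; at its back a flat handle 50 (x) x 10 (y, 0 to -10) x 22 mm (z = -2 to +20), above the rails and overhanging both. Fully home, the origin lies at block_mouth.
- pin_tip (a point): The point of the pin's nose, on its axis, 60 mm ahead of the pin's origin.
- mug: Green ceramic mug, 82 mm across, 92 mm high, with a handle at its own +y. Origin: centre of its underside. Stands in the row left of the organiser. Leave alone.
- controller: White plastic game controller, about 95 (x) x 154 (y) x 45 mm high. Origin: centre of its underside. In the same row. Leave alone.
- key_tin: Chrome-plated key tin with a spring clip on its -x side, 68 (x) x 104 (y) x 33 mm high. Origin: centre of its underside. In the same row. Leave alone.
Not all that is in view belongs to the job. What is shaped like the pin but brown is not meant.

How it is judged:
On the way, in this order (a step that is already met when the one before it is completed fails the run):
1. the tray is fully in at its stop (value of joint tray below 0.005 m), for 0.2 s.
2. the pin is through the block and the tray's side wall (y of pin_tip in the frame of organiser above -0.075 m and value of joint tray below 0.005 m and x of pin_tip in the frame of organiser between -0.036 and -0.024 m and z of pin_tip in the frame of organiser between 0.067 and 0.081 m and angle between the y axis of pin and the y axis of organiser, either way round below 0.12 rad), for 0.1 s.
At the end, for the whole second after the job is handed in: The tray is within 5 mm of its stop; the pin lies through the hole of the block and the hole of the tray's side wall, in line with them (within 0.12 rad), its handle within 5 mm of the block, at rest; the mug, the controller and the key tin are within 20 mm of where they stood (value of joint tray below 0.005 m and y of pin_tip in the frame of organiser above -0.056 m and x of pin_tip in the frame of organiser between -0.036 and -0.024 m and z of pin_tip in the frame of organiser between 0.067 and 0.081 m and angle between the y axis of pin and the y axis of organiser, either way round below 0.12 rad and linear speed of pin below 0.02 m/s and distance of each of mug, controller, key_tin from where it was at the start of the episode below 0.02 m); the robot touches nothing.
It fails at once if the mug is moved by more than 20 mm or tipped (distance of mug from where it was at the start of the episode above 0.02 m or angle between mug's own z axis and vertical above 0.3 rad).
It fails at once if the controller is moved by more than 20 mm or tipped (distance of controller from where it was at the start of the episode above 0.02 m or angle between controller's own z axis and vertical above 0.3 rad).
It fails at once if the key tin is moved by more than 20 mm or tipped (distance of key_tin from where it was at the start of the episode above 0.02 m or angle between key_tin's own z axis and vertical above 0.3 rad).
It also fails if it takes over 40 s, if anything falls off the work surface, if the arm or the gripper's body presses on something with over 40 N, if the wrist force passes 120 N, or if a joint passes its speed limit or range.

## Working session

There is one attempt and no reset: what is moved stays moved. The work goes in short steps, Python scripts to look and compute and a tool call to move; the robot and the scene stay as the last step left them, time stands still between calls to the robot, and variables do not carry over. Pictures are saved under pics/ and viewed, at most 10 in all, crops included, and the job is handed in when it is done.

Besides the shell and the picture viewer there is one more tool, called after "Emit:" as a command line: name --argument value ..., lists and objects as JSON in quotes. carry_out: Moves the arm, as the interface text tells. Its arguments: {"type":"object","properties":{"commands":{"type":"string"},"hand":{"type":"number"},"force":{"type":"number"}},"required":["commands"]}

```bash
mkdir -p pics; ls
cat > h.py <<'E'
import numpy as np, cv2
from scipy.spatial.transform import Rotation as R
from bench import manip
def rot(o):
    o=np.array(o,float)
    return o if o.shape==(3,3) else (R.from_rotvec(o).as_matrix() if o.size==3 else R.from_quat(o).as_matrix())
def snap(n,f):
    s=manip.snapshot(n); cv2.imwrite('pics/'+f,s['pixels'][:,:,::-1]); np.save('pics/'+f+'.npy',s,allow_pickle=True); return s
def load(f): return np.load('pics/'+f+'.npy',allow_pickle=True).item()
def ray(s,u,v):
    d=rot(s['orientation'])@np.linalg.inv(s['mtx'])@[u,v,1]; return np.array(s['origin']),d/np.linalg.norm(d)
def onz(s,u,v,z):
    o,d=ray(s,u,v); return o+d*(z-o[2])/d[2]
def proj(s,P):
    p=rot(s['orientation']).T@(np.array(P)-s['origin']); q=s['mtx']@p; return q[:2]/q[2]
E
python3 - <<'E'
from h import *
for n in ('side','top'):
    s=snap(n,n+'0.png'); print(n,s['mtx'],s['origin'],s['orientation'])
o=manip.get_obs(); print(o); 
a=cv2.imread('pics/top0.png');print(a.shape)
E
```

```text
pics
side [[459.63408039   0.         250.42236538]
 [  0.         459.63408039 198.00146191]
 [  0.           0.           1.        ]] [ 0.29682946 -0.75192027  0.77437073] [-2.23931251  0.35734941 -0.14962362]
top [[466.1104463    0.         246.14961152]
 [  0.         466.1104463  197.24735403]
 [  0.           0.           1.        ]] [0.42011072 0.03884148 1.4193649 ] [-2.19701249  2.1407487  -0.0896885 ]
{'clock': 0.1, 'joint_positions': array([-1.31854671,  0.42663858,  0.07382407,  1.60654003, -0.03406778,
        1.11080146, -0.06707971]), 'joint_vel': array([-7.78304710e-04, -2.30564479e-03,  1.36826589e-03, -8.75660847e-04,
       -6.79729721e-05, -1.53099728e-03,  2.73198282e-04]), 'tau': array([ 1.06029285e-02, -9.37459373e+01,  3.67742680e+00, -4.55039191e+01,
       -4.86656232e-02,  1.67644263e-02,  9.80150344e-05]), 'position': array([0.26381599, 0.62090728, 0.22686668]), 'orientation': array([-6.26759519e-01, -3.07830144e+00,  1.76166781e-03]), 'wrist_force': array([-0.53283606,  0.15132443, -0.75946952]), 'ft_torque': array([-0.01762915,  0.01657898, -0.00546152]), 'grasp_force': 0.0, 'grip_width': 0.09363661854785194}
(384, 512, 3)
```

View pics/top0.png

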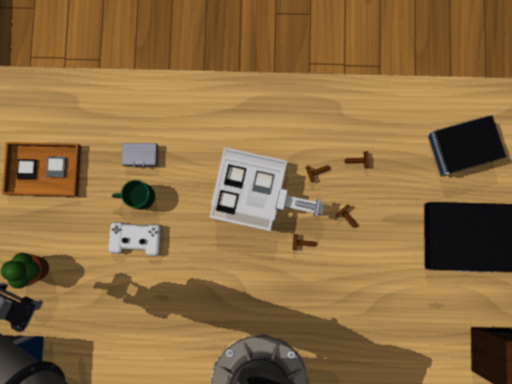

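View pics/side0.png

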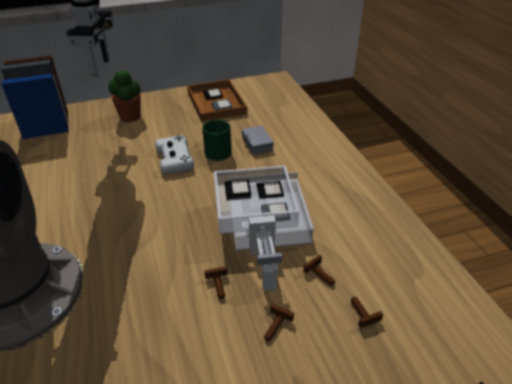

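The top view has world +x up and +y left. It shows the organiser at about (250,190), the white block at (284,199), and the trough with the grey steel pin and its handle running to (320,207). Brown lookalikes are at (318,173), (360,159), (347,215) and (304,242), and they are decoys. The steel pin in the trough matches the description. I'll check it in a close crop.

Run:
```python
from h import *
a=cv2.imread('pics/top0.png')[140:240,200:333]; b=cv2.imread('pics/side0.png')[155:305,200:330]
a=cv2.resize(a,None,fx=3,fy=3,interpolation=cv2.INTER_CUBIC); b=cv2.resize(b,None,fx=3,fy=3,interpolation=cv2.INTER_CUBIC)
c=np.zeros((450,790,3),np.uint8); c[:300,:399]=a; c[:450,400:790]=b
cv2.imwrite('pics/crop0.png',c)
```

```text
(no output)
```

View pics/crop0.png

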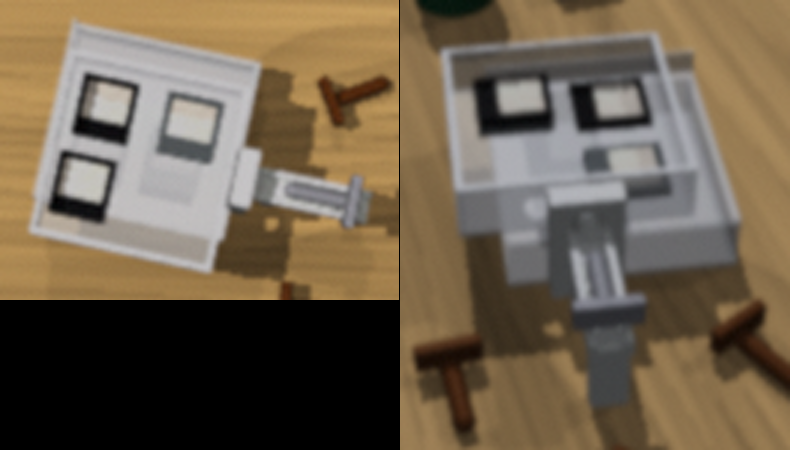

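Run:
```python
from h import *
t=load('top0.png'); s=load('side0.png')
f=lambda x,y:(200+(x-1)/3,140+(y-1)/3)
g=lambda x,y:(200+(x-401)/3,155+(y-1)/3)
P={}
for n,x,y,z in [('trayFL',30,232,.098),('trayFR',210,271,.098),('tierBL',75,22,.05),('tierBR',260,65,.05),('b1',242,150,.097),('b2',262,153,.097),('b3',250,208,.097),('b4',230,205,.097),('hand1',358,178,.094),('hand2',348,224,.094),('trEnd',368,208,.071)]:
    P[n]=onz(t,*f(x,y),z); print(n,P[n].round(4))
for n,x,y,z in [('b3',550,190,.097),('b2',623,187,.097),('trayFL',444,50,.098),('trayFR',460,190,.098),('hand front',573,312,.094),('hand back',642,300,.094)]:
    print('side',n,onz(s,*g(x,y),z).round(4))
d=P['trayFL']-P['trayFR'];print('front width',np.linalg.norm(d),'yaw',np.arctan2(-d[0],d[1]))
d=P['tierBL']-P['tierBR'];print('back width',np.linalg.norm(d),'yaw',np.arctan2(-d[0],d[1]))
c=(P['b1']+P['b2']+P['b3']+P['b4'])/4; print('block c',c)
d=c-(P['hand1']+P['hand2'])/2;print('block-handle',d,'yaw',np.arctan2(-d[0],d[1]))
```

```text
trayFL [0.484  0.1559 0.098 ]
trayFR [ 0.4516 -0.0151  0.098 ]
tierBL [0.6961 0.1224 0.05  ]
tierBR [ 0.6575 -0.0621  0.05  ]
b1 [ 0.5672 -0.043   0.097 ]
b2 [ 0.5648 -0.062   0.097 ]
b3 [ 0.5121 -0.0517  0.097 ]
b4 [ 0.5145 -0.0327  0.097 ]
hand1 [ 0.5435 -0.1538  0.094 ]
hand2 [ 0.4995 -0.1449  0.094 ]
trEnd [ 0.5169 -0.1672  0.071 ]
side b3 [ 0.515  -0.0365  0.097 ]
side b2 [ 0.5666 -0.0504  0.097 ]
side trayFL [0.4839 0.1547 0.098 ]
side trayFR [ 0.4523 -0.0165  0.098 ]
side hand front [ 0.4937 -0.1535  0.094 ]
side hand back [ 0.5411 -0.1579  0.094 ]
front width 0.1739878586814366 yaw -0.18704604099437336
back width 0.18849326934763486 yaw -0.20661099786361023
block c [ 0.53963596 -0.047344    0.097     ]
block-handle [0.01810337 0.10203019 0.003     ] yaw -0.17560397568631522
```

Sizes and both views agree: tray front width is 174 mm (176 given), back edge 188 mm (190 given). The organiser origin is about (0.5886, 0.046) with yaw about -0.195, and the tray is out about 33 mm. The pin's handle front is at organiser y ≈ -0.199. I'll move to the front of the tray with the fingers shut.

Emit:
carry_out --commands "-4 0 0 0 0 -0.103; -4 0 0 0 0 -0.103; -3 -4 0 0 0 0; -3 -4 0 0 0 0; -3 -4 0 0 0 0; -3 -4 0 0 0 0; -3 -4 0 0 0 0; -1 -4 0 0 0 0; -1 -4 0 0 0 0; -1 -4 0 0 0 0; -1 -4 0 0 0 0; 0 0 0 0 0 0" --hand -1 --force 20

```text
clock: 1.3
position: [0.4556, 0.1983, 0.2275]
orientation: [-0.317, -3.125, 0.002]
wrist_force: [-0.5, 0.9, 1.0]
grip_width: 0.0019
grasp_force: 0.0
```

```bash
cat >> h.py <<'E'
O=np.array([.5886,.046,0]); RO=R.from_rotvec([0,0,-.195]).as_matrix()
def st():
    o=manip.get_obs(); M=rot(o['orientation']); p=RO.T@(o['position']-O)
    print('t',round(o['clock'],2),'org',p.round(4),'pos',o['position'].round(4),'toolx in org',(RO.T@M[:,0]).round(3),'F',(RO.T@o['wrist_force']).round(1),'w',round(o['grip_width'],4),'q',o['joint_positions'].round(2)); return o,M
E
python3 -c "
from h import *
st()"
```

```text
t 1.3 org [-0.16    0.1237  0.2275] pos [0.4556 0.1983 0.2275] toolx in org [-1.     0.007  0.   ] F [-0.6  0.8  1. ] w 0.0019 q [-0.73  0.13  0.21  2.01 -0.03  1.01  0.86]
```

Emit:
carry_out --commands "0 -4 0 0 0 0; 0 -4 0 0 0 0; 0 -4.4 0 0 0 0; 0 0 4 0 0 0; 0 0 4 0 0 0; 0 0 4 0 0 0; 0 0 1.5 0 0 0; 0 0 0 0 0 0"

```text
clock: 2.1
position: [0.4298, 0.0818, 0.0905]
orientation: [-0.306, -3.123, 0.004]
wrist_force: [0.3, -0.3, 0.8]
grip_width: 0.0004
grasp_force: 0.0
```

```bash
python3 -c "
from h import *
st()
s=snap('side','side1.png')['pixels'][:,:,::-1][130:310,150:350]
t=snap('top','top1.png')['pixels'][:,:,::-1][130:270,190:340]
c=np.zeros((540,800,3),np.uint8); c[:,:400]=cv2.resize(s,(600,540))[:,100:500]; c[:373,400:]=cv2.resize(t,(400,373)); cv2.imwrite('pics/c1.png',c)"
```

```text
t 2.1 org [-0.1627  0.0043  0.0905] pos [0.4298 0.0818 0.0905] toolx in org [-1.     0.001  0.003] F [ 0.3 -0.2  0.8] w 0.0004 q [-0.58  0.24  0.28  2.25 -0.11  0.66  1.15]
```

View pics/c1.png

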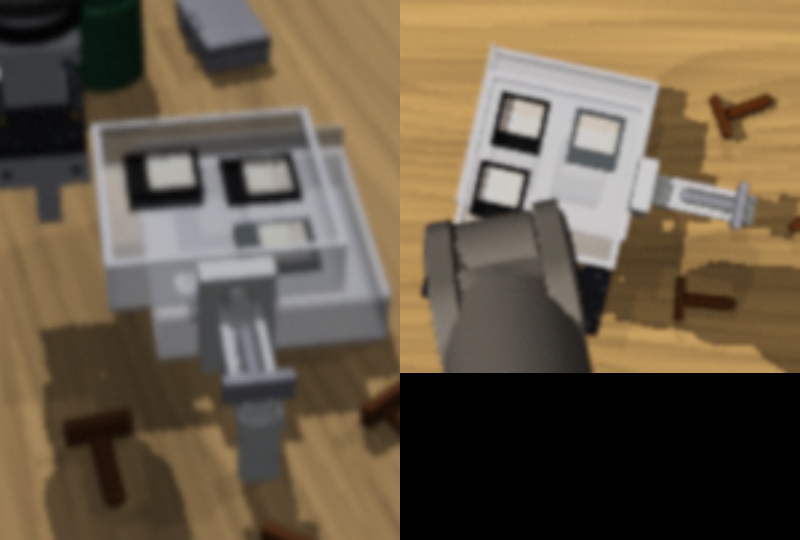

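In the side view the fingertips stand clear ahead of the tray's front wall, and the pin is unmoved. Now I'll push.

Emit:
carry_out --commands "-1.5 0 0 0 0 0; -1.5 0 0 0 0 0; -1 0 0 0 0 0; -1 0 0 0 0 0; -0.6 0 0 0 0 0; -0.4 0 0 0 0 0; -0.2 0 0 0 0 0; 0 0 0 0 0 0"

```text
clock: 3.0
position: [0.4921, 0.0699, 0.0924]
orientation: [0.307, 3.127, -0.0]
wrist_force: [-0.5, 1.0, -0.0]
grip_width: 0.0005
grasp_force: 0.0
```

```bash
python3 -c "
from h import *
st()"
```

```text
t 3.0 org [-0.0993  0.0047  0.0924] pos [0.4921 0.0699 0.0924] toolx in org [-1.     0.001 -0.   ] F [-0.6  0.9 -0. ] w 0.0005 q [-0.51  0.32  0.29  2.13 -0.14  0.7   1.24]
```

Little force so far, so I'll continue in small steps until the stop is felt.

Emit:
carry_out --commands "-0.2 0 0 0 0 0; -0.2 0 0 0 0 0; 0 0 0 0 0 0"

```text
clock: 3.3
position: [0.493, 0.0697, 0.0921]
orientation: [-0.305, -3.121, 0.001]
wrist_force: [-17.7, 3.5, 15.6]
grip_width: 0.0011
grasp_force: 9.2
```

```bash
python3 -c "
from h import *
st()"
```

```text
t 3.3 org [-0.0984  0.0047  0.0921] pos [0.493  0.0697 0.0921] toolx in org [-1.     0.     0.006] F [-18.    0.   15.6] w 0.0011 q [-0.51  0.33  0.28  2.13 -0.14  0.71  1.25]
```

Contact with the stop is felt (18 N) at organiser x -0.098, which matches the expected -0.098. I'll back off, lift, and go behind the pin's handle.

Emit:
carry_out --commands "2 0 0 0 0 0; 2 0 0 0 0 0; 0 0 -4 0 0 0; 0 0 -4 0 0 0; -1.8 -4 -2 0 0 0; -1.8 -4 0 0 0 0; -1.8 -4 0 0 0 0; -1.8 -4 0 0 0 0; -1.8 -4 0 0 0 0; -1.8 -4 0 0 0 0; 0 -1 0 0 0 0; 0 0 0 0 0 0"

```text
clock: 4.5
position: [0.5133, -0.1909, 0.1923]
orientation: [-0.312, -3.126, 0.001]
wrist_force: [0.1, 0.6, 0.0]
grip_width: -0.0
grasp_force: 0.0
```

Run:
```python
from h import *
o,M=st()
t=snap('top','top2.png')['pixels'][:,:,::-1][130:270,190:340]
w=snap('wrist','w2.png'); print(w['mtx'],w['T_tool_cam'])
s=snap('side','side2.png')['pixels'][:,:,::-1][150:310,190:350]
c=np.zeros((600,800,3),np.uint8); c[:400,:400]=cv2.resize(s,(400,400)); c[:373,400:]=cv2.resize(t,(400,373)); c[400:,:266]=cv2.resize(w['pixels'][:,:,::-1],(266,200));cv2.imwrite('pics/c2.png',c)
```

```text
t 4.5 org [-0.0279 -0.247   0.1923] pos [ 0.5133 -0.1909  0.1923] toolx in org [-1.     0.004  0.   ] F [-0.1  0.6  0. ] w -0.0 q [-0.18  0.28  0.5   1.95 -0.16  0.95  1.77]
[[297.31863964   0.         259.61705778]
 [  0.         297.31863964 187.13104273]
 [  0.           0.           1.        ]] [[ 1.18308777e-05 -9.65070425e-01 -2.61990599e-01  7.66737269e-02]
 [ 9.99999668e-01 -2.02155741e-04  7.89819946e-04  1.00025232e-03]
 [-8.15194775e-04 -2.61990522e-01  9.65070102e-01 -1.56355781e-01]
 [ 0.00000000e+00  0.00000000e+00  0.00000000e+00  1.00000000e+00]]
```

View pics/c2.png

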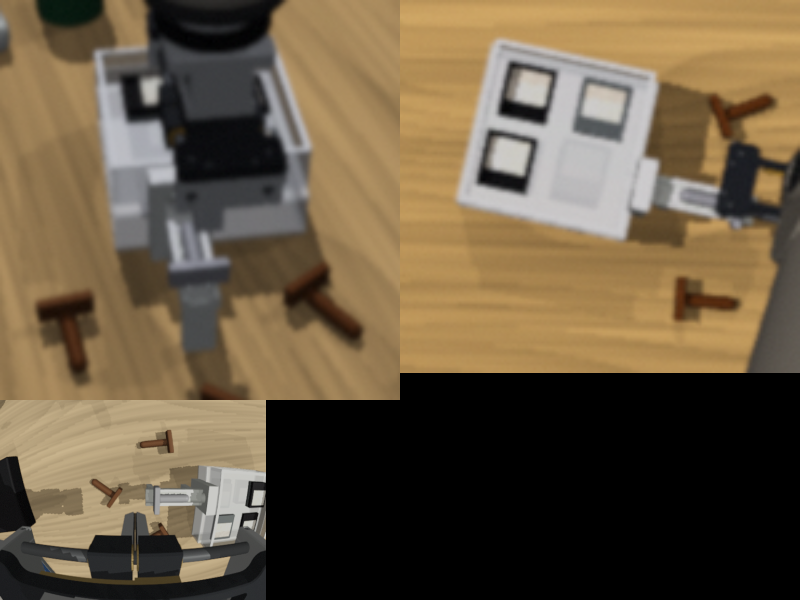

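View pics/w2.png

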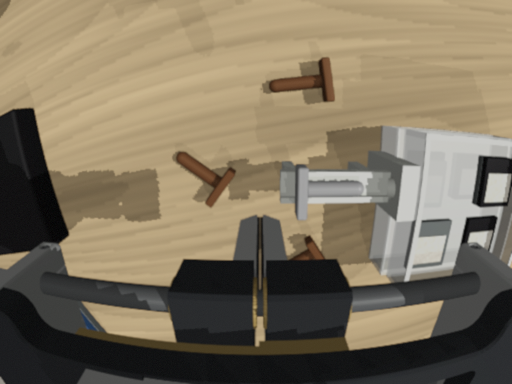

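The top view shows the tray fully in. In the wrist view the handle's top edge runs from about (301,166) to (303,219), with the closed fingers at about (262,230). I'll cast the handle ends from the wrist view for an accurate position.

Run:
```python
from h import *
w=load('w2.png'); o=manip.get_obs(); M=rot(o['orientation'])
def wr(u,v,z):
    K=w['mtx'];a=np.array([(u-K[0,2]),(v-K[1,2])])/K[0,0];r=np.linalg.norm(a)
    d=np.r_[a/r*np.sin(r),np.cos(r)];T=w['T_tool_cam']
    d=M@T[:3,:3]@d; c=M@T[:3,3]+o['position']; return RO.T@(c+d*(z-c[2])/d[2]-O)
for n,u,v,z in [('h far',301,166,.094),('h near',303,219,.094),('hL',296,190,.094),('hR',308,190,.094),('block outer far',376,152,.097),('block out near',385,215,.097),('trough end',280,183,.071)]: print(n,wr(u,v,z).round(4))
```

```text
h far [-0.0547 -0.2061  0.094 ]
h near [-0.005  -0.2023  0.094 ]
hL [-0.0328 -0.2099  0.094 ]
hR [-0.0328 -0.1989  0.094 ]
block outer far [-0.0691 -0.1377  0.097 ]
block out near [-0.0085 -0.1216  0.097 ]
trough end [-0.0334 -0.2227  0.071 ]
```

The handle is 50 mm long, centred at x ≈ -0.030, with its back at y ≈ -0.2095. I'll descend behind it and start pushing.

Emit:
carry_out --commands "0.2 0 4 0 0 0; 0 0 4 0 0 0; 0 0 1.4 0 0 0; 0 0 0 0 0 0; 0 1 0 0 0 0; 0 1 0 0 0 0; 0 1 0 0 0 0; 0 1 0 0 0 0; 0 0 0 0 0 0"

```text
clock: 5.55
position: [0.5205, -0.1476, 0.0989]
orientation: [0.303, 3.126, 0.001]
wrist_force: [-0.6, -0.3, -0.4]
grip_width: 0.0004
grasp_force: 0.0
```

Run:
```python
from h import *
o,M=st()
w=snap('wrist','w3.png')
s=snap('side','side3.png')['pixels'][:,:,::-1][180:300,210:330]
c=np.zeros((400,800,3),np.uint8); c[:400,:400]=cv2.resize(s,(400,400)); c[:300,400:]=cv2.resize(w['pixels'][100:280,200:440,::-1],(400,300));cv2.imwrite('pics/c3.png',c)
```

```text
t 5.55 org [-0.0293 -0.2032  0.0989] pos [ 0.5205 -0.1476  0.0989] toolx in org [-1.    -0.001 -0.001] F [-0.5 -0.4 -0.4] w 0.0004 q [-0.2   0.4   0.44  2.04 -0.24  0.75  1.77]
```

View pics/c3.png

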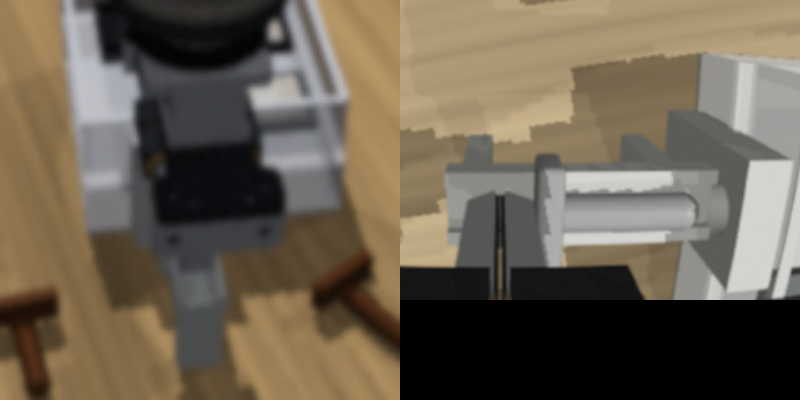

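The wrist crop shows the fingers behind the handle, which is square to the trough, and the nose lined up just before the block's hole. I'll continue pushing.

Emit:
carry_out --commands "0 0.7 0 0 0 0; 0 0.8 0 0 0 0; 0 0.8 0 0 0 0; 0 0.8 0 0 0 0; 0 0.8 0 0 0 0; 0 0.8 0 0 0 0; 0 0.7 0 0 0 0; 0 0.4 0 0 0 0; 0 0 0 0 0 0"

```text
clock: 6.55
position: [0.5312, -0.0918, 0.0984]
orientation: [-0.306, -3.126, -0.0]
wrist_force: [-0.0, -0.3, 0.2]
grip_width: 0.0
grasp_force: 0.0
```

Run:
```python
from h import *
o,M=st()
w=snap('wrist','w4.png')
cv2.imwrite('pics/c4.png',cv2.resize(w['pixels'][100:280,200:440,::-1],(600,450)))
```

```text
t 6.55 org [-0.0296 -0.1463  0.0984] pos [ 0.5312 -0.0918  0.0984] toolx in org [-1. -0.  0.] F [ 0.  -0.3  0.2] w 0.0 q [-0.3   0.39  0.43  2.04 -0.24  0.75  1.65]
```

View pics/c4.png

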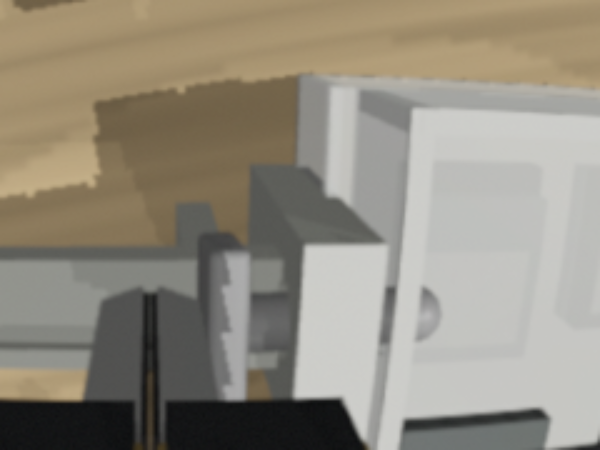

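The nose is through the tray wall at (425,312), and the handle is still about 12 mm from the block. I'll push the rest in small steps.

Emit:
carry_out --commands "0 0.4 0 0 0 0; 0 0.4 0 0 0 0; 0 0.3 0 0 0 0; 0 0.2 0 0 0 0; 0 0 0 0 0 0"

```text
clock: 7.1
position: [0.5336, -0.08, 0.0984]
orientation: [-0.307, -3.126, 0.001]
wrist_force: [0.2, -1.1, -1.0]
grip_width: 0.0006
grasp_force: 0.4
```

Run:
```python
from h import *
o,M=st()
```

```text
t 7.1 org [-0.0296 -0.1343  0.0984] pos [ 0.5336 -0.08    0.0984] toolx in org [-1.     0.001  0.   ] F [ 0.4 -1.1 -1. ] w 0.0006 q [-0.32  0.39  0.43  2.04 -0.24  0.75  1.63]
```

Emit:
carry_out --commands "0 0.2 0 0 0 0; 0 0.2 0 0 0 0; 0 0 0 0 0 0"

```text
clock: 7.4
position: [0.5336, -0.0792, 0.098]
orientation: [-0.311, -3.126, 0.005]
wrist_force: [0.3, -18.3, -8.7]
grip_width: 0.0004
grasp_force: 8.8
```

Run:
```python
from h import *
o,M=st()
```

```text
t 7.4 org [-0.0297 -0.1335  0.098 ] pos [ 0.5336 -0.0792  0.098 ] toolx in org [-1.     0.003  0.   ] F [  3.8 -17.9  -8.7] w 0.0004 q [-0.33  0.39  0.44  2.04 -0.23  0.75  1.62]
```

The handle is seated against the block: 18 N at y -0.1335, as predicted. I'll back off, lift and check.

Emit:
carry_out --commands "0 -0.5 0 0 0 0; 0 -2 0 0 0 0; 0 -2 0 0 0 0; 0 -2 -2 0 0 0; 0 -1 -4 0 0 0; 0 0 -3 0 0 0; 0 0 0 0 0 0"

```text
clock: 8.1
position: [0.5216, -0.1504, 0.1922]
orientation: [0.308, 3.121, 0.001]
wrist_force: [0.6, 0.5, 0.1]
grip_width: 0.0006
grasp_force: 0.0
```

Run:
```python
from h import *
o,M=st()
w=snap('wrist','w5.png');t=snap('top','top5.png')
c=np.zeros((450,800,3),np.uint8); c[:,:400]=cv2.resize(w['pixels'][80:305,280:480,::-1],(400,450)); c[:373,400:]=cv2.resize(t['pixels'][130:270,190:340,::-1],(400,373))
cv2.imwrite('pics/c5.png',c)
```

```text
t 8.1 org [-0.0276 -0.2057  0.1922] pos [ 0.5216 -0.1504  0.1922] toolx in org [-1.     0.002 -0.006] F [0.5 0.6 0.1] w 0.0006 q [-0.26  0.26  0.5   1.97 -0.16  0.94  1.69]
```

View pics/c5.png

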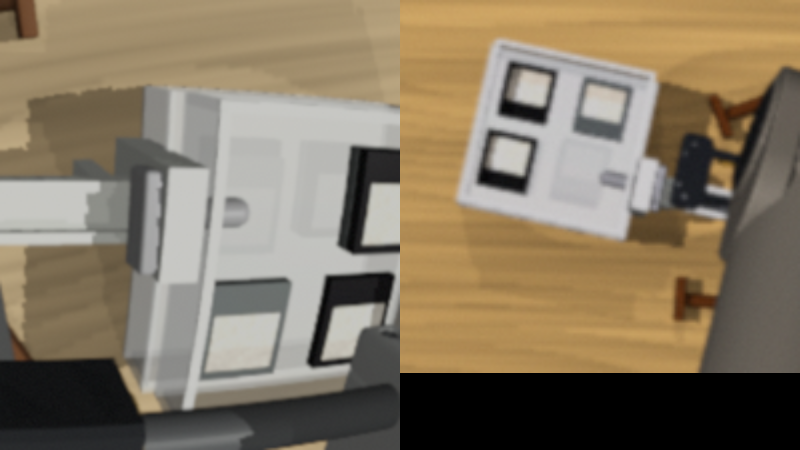

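The handle lies flush against the block at (150,225) in the wrist crop, the nose shows inside the tray at (235,212), and the tray is in. The robot is clear, so I'm handing in.

```bash
python3 -c "
from bench import manip
print(manip.hand_in())"
```

```text
the job is handed in; nothing more can be done
None
```

The tray is pushed in to its stop and locked by the steel pin with its handle flush against the block, and I handed the job in at about 8 s of the 40 s; no verdict was returned. The arm was never brought near the mug, controller or key tin, though I did not re-measure them at the end.

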